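Hold a porcelain test bar in the light path of a translucency bench

ROBOT

A 7-joint arm with a two-finger parallel gripper is mounted at the origin on the work surface. World frame = base frame: x ahead of the robot, y to its left, z up, the work surface at z = 0. Lengths are in m, angles in rad, forces in N, time in s.
With the tool pointing down it reaches from about 0.425 to 0.875 m from the base axis. Payload 4.7 kg.
Tool frame: the origin (TCP) lies at the very end of the fingers, on their centre line; the grasp point (between the pads) lies 19 mm behind it; z points along the fingers, y is the line along which they close (so a half turn about z gives the same grasp; the last joint's range is limited). The gripper opens to 87 mm and grips with 3 to 60 N. Pads are 19 mm wide; open, the fingers measure 117 mm over their backs; the gripper's body (75 mm by 190 mm) begins 51 mm behind the grasp point.
Start: joints at [-1.17, 0.321, -0.07, 1.45, 0.023, 1.371, -0.057], TCP at [0.245, 0.602, 0.223] pointing down, gripper open.
Joint ranges: [-2.86, 2.86], [-0.3, 2.09], [-1.38, 1.24], [0.06, 2.45], [-1.56, 4.7], [0.09, 2.05], [-2.69, 2.69]. Speed limits (rad/s): [2.57, 2.57, 3.14, 3.14, 3.14, 3.14, 3.14].

INTERFACE

Orientations are given as a rotation vector (axis times angle).
In Python, from bench import ctrl, imaging, ticket gives the robot as it stands.
- The arm moves only by the tool jog_arm, never from a script. Its argument "rows" is text: rows parted by semicolons, each of 7 numbers parted by spaces: the shift along the tool's x, y, z in cm, then the turn, a rotation vector about the tool's x, y, z in rad, then the closure, from -1 (fully open) to 1 (shut), so that 0 is half open. A call has 1 to 5 rows; each row shifts and turns the commanded pose from where the row before left it, along the tool's axes as they then stand; what a row does not reach is not made up. A row lasts 1/8 s, in which the tool goes at most 62.5 mm and 10.7 degrees, less where a joint would pass 70% of its speed; a pose out of reach is approached as far as the arm can. A call with a gripper value outside its range is refused whole. The fingers move at their own pace and stop on an object; "force" is the grip in N (left out, the last holds). Time passes only in rows, so rows that do not move let the fingers close. It gives the time, the measured TCP pose, the force, the opening and the grip force at its end, in the units of the state.
- ctrl.get_state(): the state, without advancing time (a new reading comes with each control period).
- imaging.get_image(name): name is "scene" or "side" or "wrist"; returns a dict with "img" (420x560x3 uint8, blue, green, red), "vertical_fov" (degrees; the focal length in pixels is half the picture's height over the tangent of half this angle, whatever the lens; pixels are square), "cx", "cy" (the principal point, pixels), "origin" and "orientation" of the camera in the world. Camera axes: x right, y down, z forward; pixel columns grow to the right and rows downward; lengths in m; the calibration is good to about 2 mm. A picture is of the moment at which its call begins. There is no depth.
- ticket.close_job(): hands the job in; it is judged then, once.
The state is a dict: "time": time; "joint_positions": joint angles; "qd": joint speeds; "joint_torque": joint torques, N m; "position": TCP position; "tool_rot": TCP orientation; "ft_force": force on the tool from outside, world axes, zero at the start; "torque": the same for the moment, N m; "grip_width": opening from 0.0 (shut) to 1.0 (fully open); "grip_force": force on a finger pad.
Only numpy, scipy, OpenCV 4.12 (cv2) and the standard library are available. Lean on these libraries where they do the work, as an engineer would, in place of code of your own. Each camera call takes 0.05 s, during which the arm holds its last target. There are 200 camera calls.

TASK

Start the light bench: twist the black knob on the grey start box clockwise right to its stop, then let go and let it spring all the way back. Then take the green-glazed porcelain test bar out of the wooden rack by its two bare frosted narrow sides only, never touching its glaze, and hold it upright in the light path, midway between the yellow lamp and the blue reader, glazed faces square to the beam and the dark aiming dot centred on the line between the two lenses, without knocking the bar against the bench. Finish while still holding it there, hanging free in the gripper, with the other bars left in the rack and nothing else on the table disturbed.

Things in the scene. Friction and masses are not known exactly. Their poses are not given: they have to be found in the camera images.
- start_knob (a joint): angle of the spring-return start knob: 0 at rest, grows clockwise seen from above, hard stop at 1.2 rad; the spring pulls it back with 0.02 N m at rest and 0.08 N m at the stop
- knob_grip (a point): point on the knob's upright axis at the height to grip it, 80 mm above the table; turns with the knob. The knob is a black bar with a white pointer line: 44 mm long (the point's x axis), 14 mm thick (y axis), 34 mm high, its top 10 mm above this point, on a red 44 mm round disc whose top is 22 mm below this point
- start_box: grey box that carries the knob at its centre, 100 x 100 x 45 mm, fixed to the table, origin at the centre of its underside (the knob counts as part of it)
- rack: fixed wooden block 70 (x) x 190 (y) x 24 mm, origin at the centre of its underside, with three pockets 14 mm deep (pocket floor 10 mm above the table) in a row along its y axis, 62 mm apart, each with 2 mm of play round a bar. Each bar's glazed faces look along the row (rack y), its frosted sides towards rack +x and -x
- bar_green: porcelain test bar with green glaze, 100 mm tall, upright in a rack pocket; origin under its centre, z up. Two narrow frosted bare off-white sides (facing +-y, 18 mm wide, 36 mm apart). Two broad sides (facing +-x) with a raised glossy glaze panel 26 mm wide (5 mm short of each edge), 4 to 96 mm above the foot, 22 mm over both. Small green spot on top. The one to take; about 0.16 kg
- bar_green_dot (a point): point on the green bar's axis 30 mm above its foot, level with the dark 12 mm aiming dots painted on the middle of both glaze panels; axes as the bar's
- bar_green_glaze: the two glaze panels of the green bar (same origin and axes as the bar): not to be touched
- bar_amber: porcelain test bar with amber-brown glaze, 100 mm tall, upright in a rack pocket; origin under its centre, z up. Two narrow frosted bare off-white sides (facing +-y, 18 mm wide, 36 mm apart). Two broad sides (facing +-x) with a raised glossy glaze panel 26 mm wide (5 mm short of each edge), 4 to 96 mm above the foot, 22 mm over both. Small amber-brown spot on top. Leave it
- bar_blue: porcelain test bar with dark blue glaze, 100 mm tall, upright in a rack pocket; origin under its centre, z up. Two narrow frosted bare off-white sides (facing +-y, 18 mm wide, 36 mm apart). Two broad sides (facing +-x) with a raised glossy glaze panel 26 mm wide (5 mm short of each edge), 4 to 96 mm above the foot, 22 mm over both. Small dark blue spot on top. Leave it
- bench: fixed light bench, origin under the centre of its base plate (120 (x) x 250 (y) x 18 mm). Yellow lamp housing at +y, blue reader housing at -y, each 75 (x) x 55 (y) mm, tops at 125 mm, inner faces 65 mm from the middle; a 38 mm lens tube sticks 8 mm out of each, leaving 114 mm between lenses. The gap is open from above and along x
- beam (a point): middle of the light path: halfway between the lenses, on the line through their centres, 90 mm above the table; the beam runs along this point's y axis, z is up
- cup: dark fluted clay cup, 80 mm diameter, 90 mm tall, origin under its centre; leave alone
- trimmer: trimming tool with a wooden handle, about 190 mm long, 12 mm thick, lying along its x axis; leave alone
- rib: dark wooden throwing rib lying flat, 100 x 55 x 7 mm; leave alone
- tin: steel tin, 70 mm diameter, 50 mm tall; leave alone
Not all that is in view belongs to the job. What is shaped like the bar_green but red is not meant. What is shaped like the start_box but pink is not meant.

How it is judged:
By the outcome, as a careful person would: the job done as asked, in the order asked, and still so for the second after the job is handed in, while the arm keeps its last pose, push and grip.
It also fails if it takes over 51 s, if anything falls off the work surface, if the arm or the gripper's body presses on something with over 40 N, if the wrist force passes 120 N, or if a joint passes its speed limit or range.

## Working session

There is one attempt and no reset: what is moved stays moved. The work goes in short steps, Python scripts to look and compute and a tool call to move; the robot and the scene stay as the last step left them, time stands still between calls to the robot, and variables do not carry over. Pictures are saved under pics/ and viewed, at most 10 in all, crops included, and the job is handed in when it is done.

Besides the shell and the picture viewer there is one more tool, called after "Call:" in YAML: its name, and indented under it one key for each argument. jog_arm: Moves the arm, as the interface text tells. Its arguments: {"type":"object","properties":{"rows":{"type":"string"},"force":{"type":"number"}},"required":["rows"]}

```bash
ls; mkdir -p pics; python3 - <<'E'
from bench import ctrl, imaging
import cv2
s=ctrl.get_state();print(s)
for n in("scene","side"):
    d=imaging.get_image(n);cv2.imwrite(f"pics/{n}0.png",d["img"]);print({k:v for k,v in d.items() if k!="img"})
E
```

```text
pics
{'time': 0.0, 'joint_positions': array([-1.16992077,  0.3218061 , -0.07005175,  1.45166421,  0.02260265,
        1.37080426, -0.05686497]), 'qd': array([ 4.77289107e-04, -1.68790589e-04, -1.27505031e-05, -1.28649935e-03,
        9.00017968e-04, -1.15644497e-03,  2.12393052e-03]), 'joint_torque': array([-5.05037278e-04, -4.91292286e+01, -4.03987644e-01, -3.12525845e+01,
       -6.39721518e-02,  4.38476563e-02,  1.37228412e-04]), 'position': array([0.24504112, 0.60144683, 0.22147766]), 'tool_rot': array([-6.03663352e-01, -3.08278920e+00,  2.95058727e-03]), 'ft_force': array([ 0.40500574, -0.11419696,  0.76993573]), 'torque': array([0.01832501, 0.04045782, 0.01246602]), 'grip_force': 0.0, 'grip_width': 1.0015707947972148}
{'vertical_fov': 45.00490326360747, 'cx': 272.5660452273058, 'cy': 212.4897942697892, 'origin': array([ 1.15404316, -0.69423373,  1.11385482]), 'orientation': array([-2.29743267, -0.87777965,  0.33346964])}
{'vertical_fov': 52.25027448014699, 'cx': 279.7548863166358, 'cy': 202.30771496676041, 'origin': array([ 0.34233094, -0.63833075,  0.68336428]), 'orientation': array([-2.27977153,  0.38204589, -0.1618811 ])}
```

View pics/scene0.png

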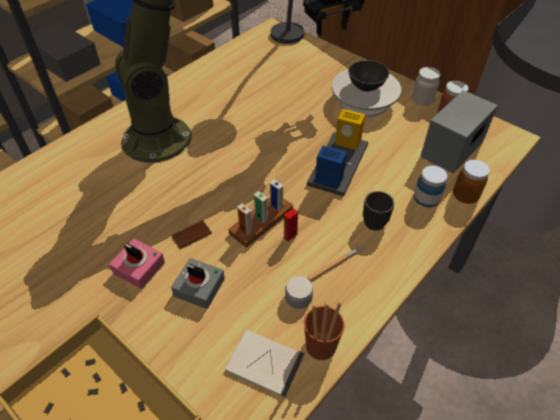

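View pics/side0.png

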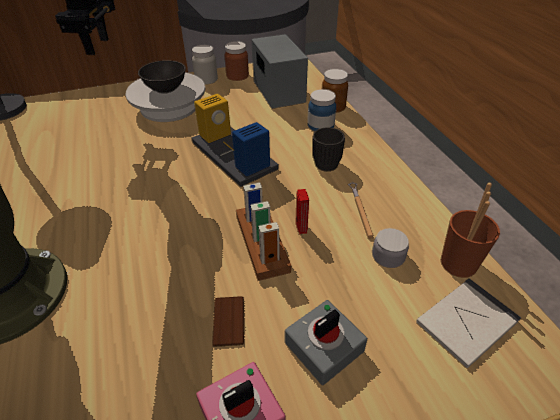

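```bash
cat >h.py <<'E'
import numpy as np,cv2
from scipy.spatial.transform import Rotation as R
from bench import ctrl, imaging
def cam(n):
    d=imaging.get_image(n);d["f"]=d["img"].shape[0]/2/np.tan(np.radians(d["vertical_fov"])/2);d["R"]=R.from_rotvec(d["orientation"]).as_matrix();return d
def proj(d,P):
    c=(np.atleast_2d(P)-d["origin"])@d["R"];return c[:,:2]/c[:,2:]*d["f"]+[d["cx"],d["cy"]]
def ray(d,u):
    return d["R"]@np.array([(u[0]-d["cx"])/d["f"],(u[1]-d["cy"])/d["f"],1])
def onz(d,u,z):
    r=ray(d,u);return d["origin"]+r*(z-d["origin"][2])/r[2]
def tiles(fn,L,s=3):
    rows=[np.hstack([cv2.resize(im[y:y+100,x:x+88],None,fx=s,fy=s,interpolation=cv2.INTER_CUBIC) for im,x,y in r]) for r in L]
    cv2.imwrite(fn,np.vstack(rows))
E
python3 - <<'E'
from h import *
a=cv2.imread("pics/scene0.png");b=cv2.imread("pics/side0.png")
tiles("pics/t0.png",[[(a,155,235),(a,218,168),(a,300,100)],[(b,282,292),(b,219,180),(b,190,90)]])
E
```

```text
(no output)
```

View pics/t0.png

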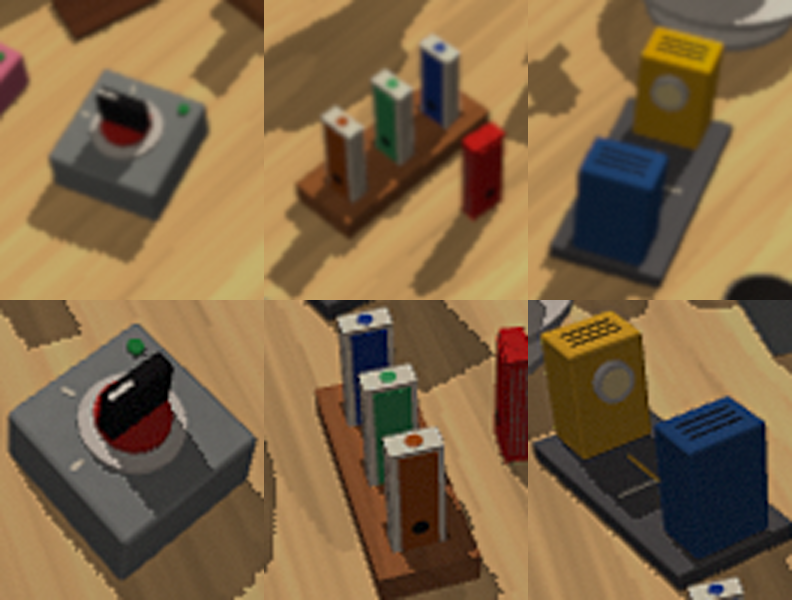

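```bash
python3 - <<'E'
from h import *
np.set_printoptions(precision=4,suppress=True)
D={n:cam(n) for n in("scene","side")}
O={"scene":[(0,155,0,235),(264,218,0,168),(528,300,0,100)],"side":[(0,282,300,292),(264,219,300,180),(528,190,300,90)]}
def go(lab,n,t,pts,z):
    o=O[n][t];Q=np.array([onz(D[n],((x-o[0])/3+o[1],(y-o[2])/3+o[3]),z)[:2] for x,y in pts]);print(lab,n,Q.tolist() and Q.round(4).tolist(),"mean",Q.mean(0))
go("box","side",0,[(137,324),(255,440),(122,540),(8,418)],.045)
go("box","scene",0,[(105,68),(208,103),(158,195),(50,157)],.045)
go("knobends","side",0,[(100,402),(167,358)],.09)
go("knobends","scene",0,[(98,92),(145,100)],.09)
go("agb","side",1,[(414,440),(388,377),(364,320)],.11)
go("agb","scene",1,[(342,122),(392,85),(440,47)],.11)
for n,Y,B in(("side",[(543,342),(612,312),(648,343),(580,375)],[(657,435),(730,398),(768,428),(695,468)]),("scene",[(652,28),(723,40),(708,74),(638,60)],[(593,139),(665,153),(655,185),(580,172)])):
    go("yel",n,2,Y,.125);go("blu",n,2,B,.125)
E
```

```text
box side [[0.564, -0.2418], [0.5946, -0.3324], [0.5035, -0.3609], [0.4713, -0.2755]] mean [ 0.5333 -0.3026]
box scene [[0.4778, -0.2708], [0.5701, -0.2371], [0.6039, -0.3269], [0.5112, -0.3614]] mean [ 0.5407 -0.2991]
knobends side [[0.5106, -0.3079], [0.5548, -0.295]] mean [ 0.5327 -0.3015]
knobends scene [[0.52, -0.3086], [0.5544, -0.2884]] mean [ 0.5372 -0.2985]
agb side [[0.5033, -0.0954], [0.5049, -0.0342], [0.5062, 0.0272]] mean [ 0.5048 -0.0342]
agb scene [[0.507, -0.0956], [0.5098, -0.0341], [0.5106, 0.0297]] mean [ 0.5091 -0.0333]
yel side [[0.454, 0.3817], [0.5228, 0.4147], [0.5399, 0.3495], [0.4731, 0.3164]] mean [0.4974 0.3656]
blu side [[0.5116, 0.2066], [0.5814, 0.2399], [0.5969, 0.1872], [0.5277, 0.1531]] mean [0.5544 0.1967]
yel scene [[0.4573, 0.3929], [0.5239, 0.4255], [0.5441, 0.3708], [0.478, 0.3418]] mean [0.5008 0.3827]
blu scene [[0.518, 0.2176], [0.5818, 0.2477], [0.6013, 0.2058], [0.5376, 0.173]] mean [0.5597 0.211 ]
```

Call:
jog_arm:
  rows: "-5.6 -2.4 -1 0 0 0 -1;-5.6 -2.4 -1 0 0 0 -1;-5.6 -2.4 -1 0 0 0 -1;-5.6 -2.4 -1 0 0 0 -1;-5.6 -2.4 -1 0 0 0 -1"

```text
time: 0.82
position: [0.4604, 0.3836, 0.2729]
tool_rot: [0.604, 3.083, 0.0]
ft_force: [0.9, 0.4, -0.7]
grip_width: 1.0
grip_force: 0.0
```

```bash
cat >>h.py <<'E'
np.set_printoptions(precision=4,suppress=True)
def tgt(x,y,z,yaw):
    "remaining shift in tool axes (cm) and turn about tool z (rad) to reach TCP x,y,z with tool-y yaw deg (mod 180), pointing down"
    s=ctrl.get_state();M=R.from_rotvec(s["tool_rot"]).as_matrix();c,n=np.cos(np.radians(yaw)),np.sin(np.radians(yaw))
    T=np.array([[-n,c,0],[c,n,0],[0,0,-1]]).T
    if T[:,1]@M[:,1]<0:T[:,:2]*=-1
    print("t",s["time"],"p",s["position"],"shift cm",M.T@(np.array([x,y,z])-s["position"])*100,"turn",R.from_matrix(M.T@T).as_rotvec(),"yaw",np.degrees(np.arctan2(M[1,1],M[0,1])),"F",s["ft_force"],"q7",s["joint_positions"][6],"grip",s["grip_width"],s["grip_force"])
E
python3 - <<'E'
from h import *
tgt(.528,.289,.3,20)
d=cam("wrist");cv2.imwrite("pics/w1.png",d["img"]);print(d["origin"],d["R"],d["f"])
M=R.from_rotvec(ctrl.get_state()["tool_rot"]).as_matrix();print(M.T@(d["origin"]-ctrl.get_state()["position"]),M.T@d["R"])
print(proj(d,[.528,.289,.09]))
E
```

```text
t 0.825 p [0.4604 0.3836 0.2729] shift cm [-9.8317 -6.2121 -2.7101] turn [ 0.0003 -0.0001  0.835 ] yaw 67.84379791841751 F [ 0.9439  0.3875 -0.7059] q7 0.46070776339619207 grip 1.000444606172732 0.0
[0.3896 0.4122 0.4342] [[ 0.3767  0.8901  0.2567]
 [ 0.9263 -0.3625 -0.1024]
 [ 0.0019  0.2763 -0.9611]] 297.7521074393933
[ 0.0865  0.0037 -0.1603] [[ 0.0136 -0.9632 -0.2685]
 [ 0.9999  0.0123  0.0065]
 [-0.003  -0.2686  0.9633]]
[[230.1902 269.8331]]
```

View pics/w1.png

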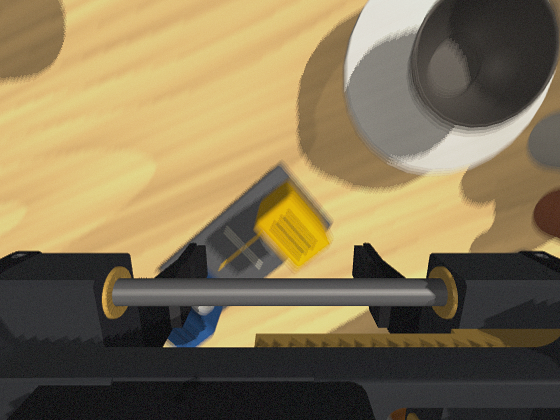

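Call:
jog_arm:
  rows: "-4.7 -1.6 -1.1 0 0 0.167 -1;-4.7 -1.6 -1.1 0 0 0.167 -1;-4.7 -1.6 -1.1 0 0 0.167 -1;-4.7 -1.6 -1.1 0 0 0.167 -1;-4.7 -1.6 -1.1 0 0 0.167 -1"

```text
time: 1.5
position: [0.5801, 0.1746, 0.3274]
tool_rot: [-1.809, -2.568, 0.001]
ft_force: [0.4, 0.4, -0.3]
grip_width: 1.0
grip_force: 0.0
```

Call:
jog_arm:
  rows: "0 0 0 0 0 0 -1"

```text
time: 1.62
position: [0.5814, 0.17, 0.329]
tool_rot: [1.813, 2.562, 0.001]
ft_force: [0.8, 1.0, -0.1]
grip_width: 1.001
grip_force: 0.0
```

```bash
python3 - <<'E'
from h import *
tgt(.528,.289,.3,20)
d=cam("wrist");np.save("pics/w2.npy",d,allow_pickle=True);cv2.imwrite("pics/w2.png",cv2.resize(d["img"][:270,100:460],None,fx=2.2,fy=2.2,interpolation=cv2.INTER_CUBIC))
E
```

```text
t 1.625 p [0.5814 0.17   0.329 ] shift cm [13.011  -1.0856  2.8696] turn [ 0.0022  0.0025 -0.0101] yaw 19.422896319969098 F [ 0.8181  0.9964 -0.052 ] q7 0.06104051151521802 grip 1.0011518937158648 0.0
```

View pics/w2.png

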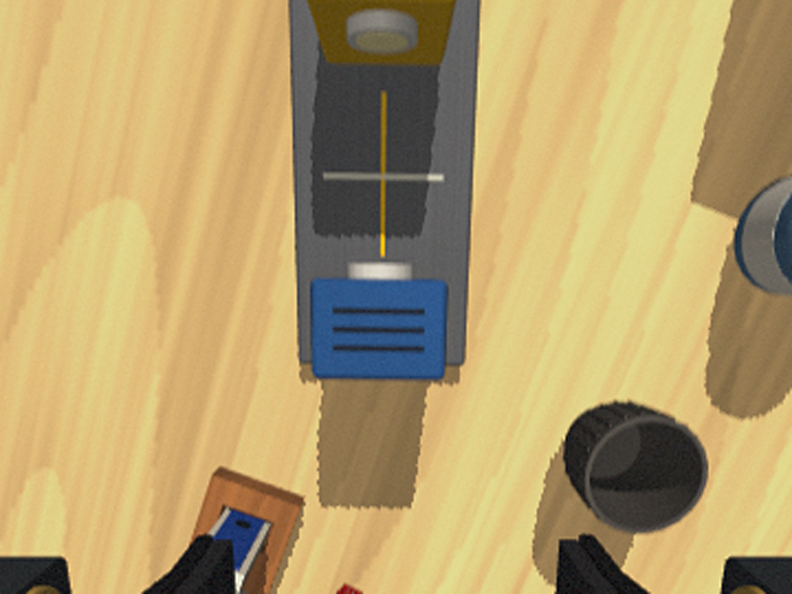

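```bash
python3 - <<'E'
from h import *
from scipy.optimize import least_squares
d=np.load("pics/w2.npy",allow_pickle=True).item()
px=lambda a:np.array(a)/2.2+[100,0]-[0.27,0.27]
U=px([(383,177),(313,281),(446,280),(445,378),(315,378),(301,363),(465,362)])
L=np.array([(0,0,.018),(-.0375,-.065,.125),(.0375,-.065,.125),(.0375,-.12,.125),(-.0375,-.12,.125),(-.06,-.125,.018),(.06,-.125,.018)])
def W(p,L):
    c,s=np.cos(p[2]),np.sin(p[2]);return np.c_[p[0]+c*L[:,0]-s*L[:,1],p[1]+s*L[:,0]+c*L[:,1],L[:,2]]
r=least_squares(lambda p:(proj(d,W(p,L))-U).ravel(),[.528,.289,.35]);print(r.x,np.degrees(r.x[2]),r.fun.reshape(-1,2))
for u in px([(383,177),(384,92),(382,255),(323,175),(442,178)]):print(onz(d,u,.018))
# side and scene
O={"scene":(300,100,0),"side":(190,90,300)}
PT={"side":[(612,312),(580,375),(730,398),(768,428),(695,468),(657,435),(543,342),(648,343)],"scene":[]}
LP=np.array([(.0375,.12,.125),(-.0375,.065,.125),(.0375,-.065,.125),(.0375,-.12,.125),(-.0375,-.12,.125),(-.0375,-.065,.125),(-.0375,.12,.125),(.0375,.065,.125)])
e=cam("side");V=np.array([((x-528)/3+190,(y-300)/3+90) for x,y in PT["side"]])
r=least_squares(lambda p:(proj(e,W(p,LP))-V).ravel(),[.528,.289,.35]);print(r.x,np.degrees(r.x[2]),r.fun.reshape(-1,2))
tgt(.507,-.18,.3,0)
E
```

```text
[0.5263 0.3014 0.3397] 19.462871093474842 [[-0.3676 -0.4845]
 [-1.6255 -1.5865]
 [ 1.6343 -1.1465]
 [ 1.0692  0.9295]
 [-0.8918  0.9655]
 [-0.6605  0.8925]
 [ 0.8237  1.3063]]
[0.527 0.301 0.018]
[0.5111 0.3488 0.018 ]
[0.5425 0.2541 0.018 ]
[0.489  0.2888 0.018 ]
[0.5642 0.3135 0.018 ]
[0.5258 0.2817 0.322 ] 18.448387646610872 [[ 0.8471  1.1927]
 [-2.5488 -2.6888]
 [ 1.1782  1.6004]
 [ 1.9618  1.4596]
 [-0.1118 -0.729 ]
 [-0.4901 -0.2749]
 [-0.7973 -0.2435]
 [-0.1711 -1.0909]]
t 1.725 p [0.5795 0.1761 0.3276] shift cm [-30.9857 -18.9861   2.7255] turn [ 0.0001 -0.0009  0.3489] yaw 19.988339183036764 F [-0.7131  1.0772 -0.6997] q7 0.061878180373637084 grip 1.0005659384265806 0.0
```

Call:
jog_arm:
  rows: "-5.6 -0.4 0.5 0 0 0.175 -1;-5.6 -0.4 0.5 0 0 0.175 -1;-5.6 -0.4 0.5 0 0 0.175 -1;-5.6 -0.4 0.5 0 0 0.175 -1;-5.6 -0.4 0.5 0 0 0.175 -1"

```text
time: 2.35
position: [0.5598, -0.095, 0.3016]
tool_rot: [-2.724, -1.565, 0.001]
ft_force: [1.1, -0.5, 0.5]
grip_width: 1.001
grip_force: 0.0
```

```bash
python3 - <<'E'
from h import *
tgt(.417,-.34,.3,-70)
E
```

```text
t 2.35 p [ 0.5598 -0.095   0.3016] shift cm [-28.3594   0.0048   0.168 ] turn [-0.0005  0.0007  0.6938] yaw -30.25013097128057 F [ 1.1018 -0.4567  0.5048] q7 -0.3460343782428594 grip 1.0009909175692184 0.0
```

Call:
jog_arm:
  rows: "-5.6 0 0 0 0 0 -1;-5.6 0 0 0 0 0 -1;-5.6 0 0 0 0 0 -1;-5.6 0 0 0 0 0 -1;-5.6 0 0 0 0 0 -1"

```text
time: 2.98
position: [0.4198, -0.337, 0.3022]
tool_rot: [-2.718, -1.574, -0.001]
ft_force: [0.5, 0.4, -0.2]
grip_width: 0.996
grip_force: 0.0
```

Call:
jog_arm:
  rows: "0 0 0 0 0 0.174 -1;0 0 0 0 0 0.174 -1;0 0 0 0 0 0.174 -1;0 0 0 0 0 0.174 -1;0 0 0 0 0 0 -1"

```text
time: 3.6
position: [0.4205, -0.3359, 0.3021]
tool_rot: [-3.092, -0.554, 0.001]
ft_force: [-0.2, 0.9, -0.1]
grip_width: 1.003
grip_force: 0.0
```

Call:
jog_arm:
  rows: "0 0 0 0 0 0 -1;0 0 0 0 0 0 -1"

```text
time: 3.85
position: [0.4196, -0.3372, 0.3025]
tool_rot: [-3.093, -0.549, 0.0]
ft_force: [0.7, 0.2, 0.5]
grip_width: 1.0
grip_force: 0.0
```

```bash
python3 - <<'E'
from h import *
tgt(.417,-.34,.3,-70)
d=cam("wrist");np.save("pics/w3.npy",d,allow_pickle=True);cv2.imwrite("pics/w3.png",cv2.resize(d["img"][:270,100:460],None,fx=2.2,fy=2.2,interpolation=cv2.INTER_CUBIC))
tgt(.417,-.34,.3,-70)
E
```

```text
t 3.85 p [ 0.4196 -0.3372  0.3025] shift cm [-0.3423  0.1682  0.2454] turn [-0.0002 -0.      0.0022] yaw -69.87336501300462 F [0.6717 0.2225 0.4501] q7 -0.5502268725465888 grip 0.9999322854311086 0.0
t 3.9 p [ 0.4195 -0.3374  0.3025] shift cm [-0.3282  0.1573  0.2494] turn [-0.0001 -0.0001  0.0015] yaw -69.91372755409289 F [ 0.6804  0.6067 -0.0253] q7 -0.5505884154219908 grip 1.0007305205790964 0.0
```

View pics/w3.png

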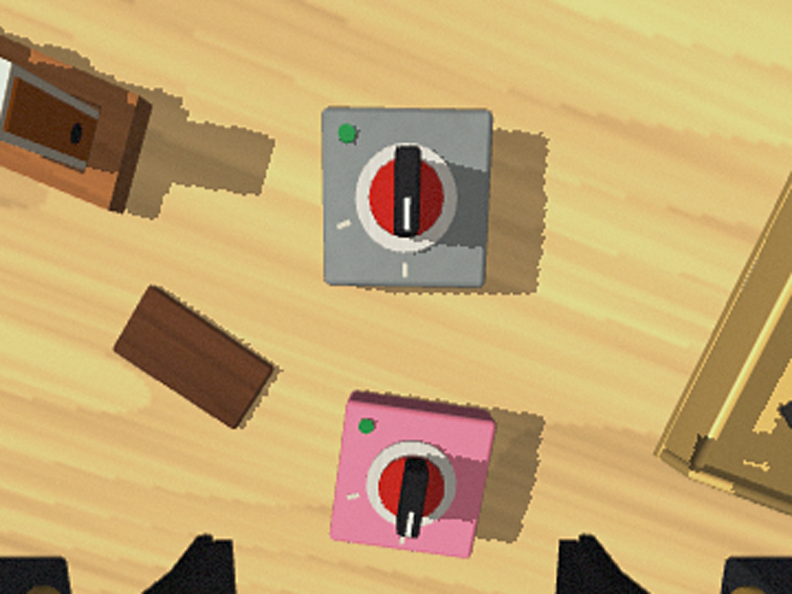

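```bash
python3 - <<'E'
from h import *
d=np.load("pics/w3.npy",allow_pickle=True).item()
px=lambda a:np.array(a)/2.2+[100,0]-[0.27,0.27]
g=lambda l,P,z:print(l,*(q:=np.array([onz(d,u,z)[:2] for u in px(P)])),"mean",q.mean(0))
g("box",[(322,107),(492,110),(485,288),(324,286)],.045)
g("knob",[(395,147),(419,147),(420,237),(396,237)],.09)
g("disc l,r",[(369,197),(444,197)],.058)
g("amber dot",[(76,132)],.04)
E
```

```text
box [ 0.5653 -0.238 ] [ 0.5974 -0.3302] [ 0.5047 -0.3639] [ 0.4717 -0.2704] mean [ 0.5348 -0.3006]
knob [ 0.5526 -0.2874] [ 0.5569 -0.2991] [ 0.5157 -0.3153] [ 0.5112 -0.3031] mean [ 0.5341 -0.3012]
disc l,r [ 0.5281 -0.2803] [ 0.5429 -0.3209] mean [ 0.5355 -0.3006]
amber dot [ 0.504  -0.1057] mean [ 0.504  -0.1057]
```

Call:
jog_arm:
  rows: "6.05 0.25 0 0 0 0 -1;6.05 0.25 0 0 0 0 -1;0 0 5.6 0 0 0 -1;0 0 5.6 0 0 0 -1;0 0 5.6 0 0 0 -1"

```text
time: 4.53
position: [0.5351, -0.3007, 0.1328]
tool_rot: [3.093, 0.547, 0.001]
ft_force: [1.1, -0.4, -1.0]
grip_width: 0.998
grip_force: 0.0
```

Call:
jog_arm:
  rows: "0 0 4 0 0 0 -1;0 0 3 0 0 0 -1;0 0 0 0 0 0 -1;0 0 0 0 0 0 -1"

```text
time: 5.03
position: [0.5356, -0.3016, 0.0659]
tool_rot: [3.093, 0.545, 0.002]
ft_force: [-0.5, -0.2, -0.1]
grip_width: 0.999
grip_force: 0.0
```

```bash
python3 - <<'E'
from h import *
tgt(.535,-.301,.064,-70)
E
```

```text
t 5.025 p [ 0.5356 -0.3016  0.0659] shift cm [-0.0389 -0.0757  0.1859] turn [ 0.0014 -0.0013  0.    ] yaw -69.99896492211124 F [-0.4893 -0.2035 -0.096 ] q7 -0.5001528429436858 grip 0.9994422581656323 0.0
```

Call:
jog_arm:
  rows: "0 0 0.2 0 0 0 -0.4;0 0 0 0 0 0 0.2;0 0 0 0 0 0 0.6;0 0 0 0 0 0 1;0 0 0 0 0 0 1"
  force: 25

```text
time: 5.65
position: [0.5348, -0.3009, 0.0626]
tool_rot: [-3.094, -0.545, -0.0]
ft_force: [-0.2, 0.1, 0.0]
grip_width: 0.514
grip_force: 0.0
```

Call:
jog_arm:
  rows: "0 0 0 0 0 0 1;0 0 0 0 0 0 1;0 0 0 0 0 0 1"

```text
time: 6.02
position: [0.5348, -0.301, 0.0625]
tool_rot: [-3.094, -0.545, -0.0]
ft_force: [0.8, -0.3, 0.5]
grip_width: 0.174
grip_force: 1.7
```

Call:
jog_arm:
  rows: "0 0 0 0 0 0 1;0 0 0 0 0 0 1"

```text
time: 6.28
position: [0.535, -0.3014, 0.0626]
tool_rot: [3.093, 0.544, 0.001]
ft_force: [0.7, -2.1, -1.8]
grip_width: 0.159
grip_force: 25.0
```

Call:
jog_arm:
  rows: "0 0 0 0 0 0.16 1;0 0 0 0 0 0.16 1;0 0 0 0 0 0.16 1;0 0 0 0 0 0.16 1;0 0 0 0 0 0.16 1"

```text
time: 6.9
position: [0.535, -0.3005, 0.0626]
tool_rot: [-3.06, 0.709, -0.0]
ft_force: [0.8, 0.0, -0.2]
grip_width: 0.16
grip_force: 25.0
```

```bash
python3 - <<'E'
from h import *
tgt(.535,-.301,.064,-138.75);print(ctrl.get_state()["torque"])
E
```

```text
t 6.9 p [ 0.535  -0.3005  0.0626] shift cm [ 0.0185  0.0454 -0.1416] turn [-0.0006  0.0002  0.3953] yaw -116.10130998467247 F [ 0.7998  0.0124 -0.1843] q7 -1.2256209246670795 grip 0.1600229554884553 24.99529440421611
[-0.0627 -0.047   0.1071]
```

Call:
jog_arm:
  rows: "0 0 0 0 0 0.15 1;0 0 0 0 0 0.15 1;0 0 0 0 0 0.12 1;0 0 0 0 0 0.04 1;0 0 0 0 0 0 1"

```text
time: 7.52
position: [0.5352, -0.3, 0.0626]
tool_rot: [-2.823, 1.377, 0.001]
ft_force: [0.7, 2.2, 0.7]
grip_width: 0.168
grip_force: 25.0
```

```bash
python3 - <<'E'
from h import *
tgt(.535,-.301,.064,-138.75);print(ctrl.get_state()["torque"])
cv2.imwrite("pics/s4.png",cam("scene")["img"])
E
```

```text
t 7.525 p [ 0.5352 -0.3     0.0626] shift cm [ 0.062   0.0765 -0.1398] turn [-0.0006  0.0008 -0.0571] yaw -142.02192790645023 F [0.66   2.1628 0.7199] q7 -1.6270933597083395 grip 0.1677206184212221 25.00071615446359
[ 0.4209 -0.0233  0.5591]
```

Call:
jog_arm:
  rows: "0 0 0 0 0 0 -1;0 0 0 0 0 0 -1;0 0 0 0 0 0 -1;0 0 0 0 0 0 -1;0 0 0 0 0 0 -1"

```text
time: 8.2
position: [0.5349, -0.302, 0.0628]
tool_rot: [2.82, -1.383, 0.002]
ft_force: [0.3, -0.4, -0.1]
grip_width: 0.647
grip_force: 0.0
```

Call:
jog_arm:
  rows: "0 0 0 0 0 0 -1;0 0 0 0 0 0 -1;0 0 0 0 0 0 -1;0 0 0 0 0 0 -1"

```text
time: 8.7
position: [0.5348, -0.301, 0.0626]
tool_rot: [-2.821, 1.382, -0.0]
ft_force: [0.2, -0.2, -0.1]
grip_width: 0.986
grip_force: 0.0
```

Call:
jog_arm:
  rows: "0 0 -5 0 0 0 -1;0 0 -5.5 0 0 0 -1;0 0 -5.5 0 0 0 -1;0 0 -5.5 0 0 0 -1;0 0 -2 0 0 0 -1"

```text
time: 9.32
position: [0.5356, -0.3022, 0.3012]
tool_rot: [-2.821, 1.382, -0.008]
ft_force: [0.0, 0.0, 0.2]
grip_width: 1.001
grip_force: 0.0
```

```bash
python3 - <<'E'
from h import *
cv2.imwrite("pics/s5.png",cam("scene")["img"]);b=cam("side")["img"];cv2.imwrite("pics/sd5.png",b)
a=cv2.imread("pics/side0.png");D=np.abs(a[292:392,282:370].astype(int)-b[292:392,282:370]).max(2);print((D>60).sum(), np.argwhere(D>60).mean(0) if (D>60).any() else "")
tgt(.506,-.034-.14,.3,0)
E
```

```text
0 
t 9.425 p [ 0.5355 -0.3018  0.2995] shift cm [-11.9063  -5.5009  -0.0731] turn [-0.0029 -0.0024  0.6596] yaw -142.2068955587757 F [-0.0389 -1.7466 -0.2809] q7 -1.7541501274795646 grip 1.0009703575828857 0.0
```

Call:
jog_arm:
  rows: "0 0 0 0 0 -0.178 -1;0 0 0 0 0 -0.178 -1;0 0 0 0 0 -0.178 -1;0 0 0 0 0 -0.178 -1;0 0 0 0 0 -0.178 -1"

```text
time: 10.05
position: [0.5341, -0.3001, 0.2948]
tool_rot: [-3.14, 0.024, 0.006]
ft_force: [0.1, -0.1, -0.1]
grip_width: 1.0
grip_force: 0.0
```

Call:
jog_arm:
  rows: "0 0 0 0 0 -0.178 -1;0 0 0 0 0 -0.178 -1;0 0 0 0 0 -0.178 -1;0 0 0 0 0 -0.178 -1;0 0 0 0 0 -0.178 -1"

```text
time: 10.68
position: [0.534, -0.3001, 0.2947]
tool_rot: [-2.843, -1.33, 0.004]
ft_force: [-0.4, -0.3, 0.3]
grip_width: 0.997
grip_force: 0.0
```

Call:
jog_arm:
  rows: "0 0 0 0 0 -0.178 -1;0 0 0 0 0 -0.178 -1;0 0 0 0 0 -0.178 -1;0 0 0 0 0 -0.166 -1;6.2 -1.5 0 0 0 0 -1"

```text
time: 11.3
position: [0.5181, -0.2439, 0.2939]
tool_rot: [-2.23, -2.21, 0.01]
ft_force: [1.3, 1.7, 1.4]
grip_width: 1.001
grip_force: 0.0
```

Call:
jog_arm:
  rows: "6.2 -1.5 0 0 0 0 -1;0 0 0 0 0 0 -1;0 0 0 0 0 0 -1;0 0 0 0 0 0 -1"

```text
time: 11.8
position: [0.5052, -0.181, 0.2968]
tool_rot: [-2.226, -2.216, 0.002]
ft_force: [-0.8, -0.1, -0.1]
grip_width: 0.999
grip_force: 0.0
```

```bash
python3 - <<'E'
from h import *
tgt(.506,-.034-.14,.3,0)
d=cam("wrist");np.save("pics/w6.npy",d,allow_pickle=True);cv2.imwrite("pics/w6.png",cv2.resize(d["img"][:270,100:460],None,fx=2.2,fy=2.2,interpolation=cv2.INTER_CUBIC))
E
```

```text
t 11.8 p [ 0.5052 -0.181   0.2968] shift cm [ 0.6998  0.0744 -0.3229] turn [-0.0013  0.0007 -0.0045] yaw -0.2595837873250798 F [-0.7549 -0.0626 -0.0569] q7 0.31839309858494375 grip 0.9988972021017943 0.0
```

View pics/w6.png

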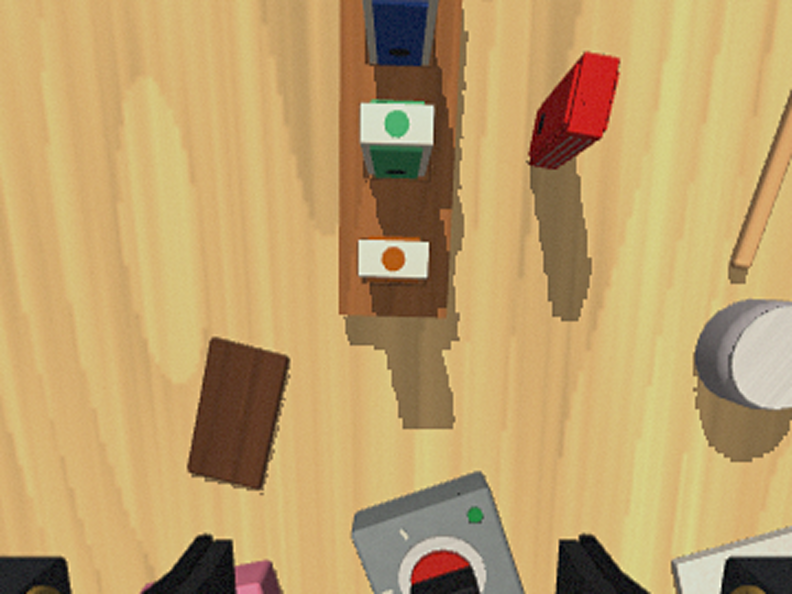

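```bash
python3 - <<'E'
from h import *
d=np.load("pics/w6.npy",allow_pickle=True).item()
px=lambda a:np.array(a)/2.2+[100,0]-[0.27,0.27]
g=lambda l,P,z:print(l,*(q:=np.array([onz(d,u,z)[:2] for u in px(P)])),"mean",q.mean(0))
g("green",[(361,103),(433,103),(433,146),(361,145)],.11)
g("gspot",[(397,124)],.11);g("aspot",[(393,259)],.11)
g("rack",[(340,0),(340,313),(446,316),(462,0)],.024)
g("red top",[(586,53),(619,60),(600,130),(570,132)],.10);g("red foot",[(530,166)],0)
tgt(.506,-.034,.2,1)
E
```

```text
green [ 0.4888 -0.0236] [ 0.5231 -0.0238] [ 0.5233 -0.0425] [ 0.4885 -0.0419] mean [ 0.5059 -0.0329]
gspot [ 0.5059 -0.0328] mean [ 0.5059 -0.0328]
aspot [ 0.5037 -0.0945] mean [ 0.5037 -0.0945]
rack [0.4737 0.0493] [ 0.4689 -0.125 ] [ 0.5373 -0.1272] [0.5434 0.049 ] mean [ 0.5058 -0.0385]
red top [ 0.5969 -0.0002] [ 0.613  -0.0033] [ 0.6064 -0.0338] [ 0.5916 -0.0346] mean [ 0.602 -0.018]
red foot [ 0.5914 -0.0347] mean [ 0.5914 -0.0347]
t 11.85 p [ 0.5053 -0.181   0.2969] shift cm [14.7097  0.0095  9.683 ] turn [-0.0011  0.0006 -0.0223] yaw -0.2751770074737217 F [-0.2955 -0.2111 -0.6949] q7 0.3182527955686923 grip 1.000894282088471 0.0
```

Call:
jog_arm:
  rows: "4.95 0.02 0 0 0 0.021 -0.3;4.95 0.02 0 0 0 0 -0.3;4.95 0.02 0 0 0 0 -0.3;0 0 5 0 0 0 -0.3;0 0 5 0 0 0 -0.3"

```text
time: 12.48
position: [0.5094, -0.0313, 0.1965]
tool_rot: [2.246, 2.195, 0.001]
ft_force: [0.1, 0.7, 0.4]
grip_width: 0.655
grip_force: 0.0
```

Call:
jog_arm:
  rows: "0 0 1 0 0 0 -0.3;0 0 0 0 0 0 -0.3;0 0 0 0 0 0 -0.3"

```text
time: 12.85
position: [0.5102, -0.0314, 0.1897]
tool_rot: [2.246, 2.193, 0.004]
ft_force: [0.3, 0.2, 0.8]
grip_width: 0.651
grip_force: 0.0
```

```bash
python3 - <<'E'
from h import *
tgt(.506,-.033,.066,-1.5)
E
```

```text
t 12.85 p [ 0.5102 -0.0314  0.1897] shift cm [-0.176  -0.4613 12.3694] turn [ 0.0036 -0.0004  0.0023] yaw -1.3658963505477273 F [0.3426 0.1869 0.8219] q7 0.004710209458080534 grip 0.6514058550676602 0.0
```

Call:
jog_arm:
  rows: "-0.15 -0.45 0 0 0 0 -0.3;0 0 4 0 0 0 -0.3;0 0 4 0 0 0 -0.3;0 0 3 0 0 0 -0.3;0 0 1.3 0 0 0 -0.3"

```text
time: 13.48
position: [0.5034, -0.0324, 0.0638]
tool_rot: [-2.246, -2.195, 0.001]
ft_force: [0.4, 0.4, 0.2]
grip_width: 0.653
grip_force: 0.0
```

Call:
jog_arm:
  rows: "0 0 0 0 0 0 -0.3;0 0 0 0 0 0 -0.3"

```text
time: 13.72
position: [0.5053, -0.0324, 0.0661]
tool_rot: [2.246, 2.195, 0.003]
ft_force: [0.2, 0.6, -1.0]
grip_width: 0.652
grip_force: 0.0
```

```bash
python3 - <<'E'
from h import *
tgt(.506,-.033,.066,-1.5)
E
```

```text
t 13.725 p [ 0.5053 -0.0324  0.0661] shift cm [-0.0632  0.069   0.0053] turn [ 0.0026 -0.0005  0.0032] yaw -1.3165468780747938 F [ 0.1536  0.6422 -1.0331] q7 0.06957519151400816 grip 0.6521740593583459 0.0
```

Call:
jog_arm:
  rows: "-0.05 0.06 0 0 0 0 0;0 0 0 0 0 0 0.2;0 0 0 0 0 0 0.5;0 0 0 0 0 0 1;0 0 0 0 0 0 1"
  force: 30

```text
time: 14.35
position: [0.505, -0.0328, 0.0649]
tool_rot: [2.246, 2.195, 0.001]
ft_force: [0.1, -0.1, 3.1]
grip_width: 0.409
grip_force: 30.0
```

Call:
jog_arm:
  rows: "0 0 0 0 0 0 1;0 0 0 0 0 0 1"

```text
time: 14.6
position: [0.5051, -0.0328, 0.0649]
tool_rot: [2.247, 2.195, 0.001]
ft_force: [0.2, 0.7, 4.5]
grip_width: 0.41
grip_force: 30.0
```

Call:
jog_arm:
  rows: "0 0 -0.8 0 0 0 1;0 0 -1.5 0 0 0 1;0 0 -3 0 0 0 1;0 0 -4 0 0 0 1;0 0 -4 0 0 0 1"

```text
time: 15.22
position: [0.5035, -0.0331, 0.199]
tool_rot: [-2.246, -2.195, 0.002]
ft_force: [0.3, 0.5, -1.8]
grip_width: 0.404
grip_force: 30.0
```

Call:
jog_arm:
  rows: "0 0 -4 0 0 0 1;0 0 -4 0 0 0 1;0 0 -2 0 0 0 1;0 0 0 0 0 -0.12 1;0 0 0 0 0 -0.12 1"

```text
time: 15.85
position: [0.5036, -0.0331, 0.2982]
tool_rot: [-1.963, -2.452, 0.001]
ft_force: [-0.2, -0.8, -2.0]
grip_width: 0.409
grip_force: 30.0
```

Call:
jog_arm:
  rows: "0 0 0 0 0 -0.11 1;3 2.4 0 0 0 0 1;4.2 3.5 0 0 0 0 1;4.2 3.5 0 0 0 0 1;3.4 2.8 0 0 0 0 1"

```text
time: 16.48
position: [0.5719, 0.1486, 0.2977]
tool_rot: [-1.828, -2.553, 0.002]
ft_force: [0.3, 0.1, -1.8]
grip_width: 0.412
grip_force: 30.0
```

Call:
jog_arm:
  rows: "0 0 0 0 0 0 1;0 0 0 0 0 0 1;0 0 0 0 0 0 1;0 0 0 0 0 0 1;0 0 0 0 0 0 1"

```text
time: 17.1
position: [0.5726, 0.1458, 0.2979]
tool_rot: [1.831, 2.552, 0.001]
ft_force: [-0.4, 0.6, -2.9]
grip_width: 0.411
grip_force: 30.0
```

```bash
python3 - <<'E'
from h import *
tgt(.58,.17,.3,19)
d=cam("wrist");np.save("pics/w7.npy",d,allow_pickle=True);cv2.imwrite("pics/w7.png",cv2.resize(d["img"][:270,100:460],None,fx=2.2,fy=2.2,interpolation=cv2.INTER_CUBIC))
tgt(.58,.17,.3,19)
E
```

```text
t 17.1 p [0.5726 0.1458 0.2979] shift cm [ 2.0544  1.4791 -0.2108] turn [ 0.0004 -0.0002 -0.0056] yaw 18.680945716156153 F [-0.3535  0.6266 -2.9256] q7 0.08289118190505389 grip 0.4106174239352282 29.998058597557247
t 17.15 p [0.5726 0.146  0.2978] shift cm [ 2.0385  1.4727 -0.216 ] turn [ 0.0004 -0.0002 -0.0053] yaw 18.697575634707558 F [ 0.0845 -0.3438 -1.8955] q7 0.08293357038042902 grip 0.4110197874318755 29.998074613977224
```

View pics/w7.png

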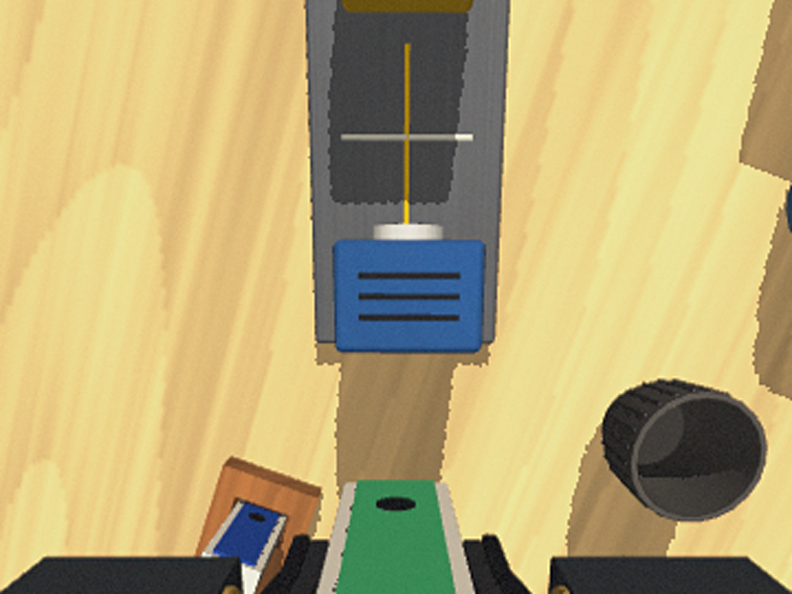

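```bash
cat >>h.py <<'E'
px=lambda a:np.array(a)/2.2+[100,0]-[0.27,0.27]
def W(p,L):
    c,s=np.cos(p[2]),np.sin(p[2]);return np.c_[p[0]+c*L[:,0]-s*L[:,1],p[1]+s*L[:,0]+c*L[:,1],L[:,2]]
E
python3 - <<'E'
from h import *
from scipy.optimize import least_squares
d=np.load("pics/w7.npy",allow_pickle=True).item()
U=px([(407,136),(335,240),(484,240),(481,351),(337,352),(317,342),(494,342)])
L=np.array([(0,0,.018),(-.0375,-.065,.125),(.0375,-.065,.125),(.0375,-.12,.125),(-.0375,-.12,.125),(-.06,-.125,.018),(.06,-.125,.018)])
r=least_squares(lambda p:(proj(d,W(p,L))-U).ravel(),[.528,.289,.35]);print(r.x,np.degrees(r.x[2]),r.fun.reshape(-1,2))
r=least_squares(lambda p:(proj(d+0 if 0 else {**d,"f":d["f"]*p[3]},W(p,L))-U).ravel(),[.528,.289,.35,1]);print("f free",r.x)
for u in px([(407,136),(407,43),(407,222),(342,136),(472,137)]):print(onz(d,u,.018))
s=ctrl.get_state();M=R.from_rotvec(s["tool_rot"]).as_matrix()
P=np.array([(.011,0,.025),(.011,.013,.051),(.011,-.013,.051),(.009,.018,.055),(.009,-.018,.055)])
print("pred bar",(proj(d,s["position"]+P@M.T)+.27-[100,0])*2.2)
E
```

```text
[0.5273 0.3005 0.3264] 18.702046637249893 [[-0.2219  0.1522]
 [-1.4387 -1.0423]
 [ 1.5586 -1.037 ]
 [ 1.0058  0.8835]
 [-1.028   0.4308]
 [-0.7761  0.6847]
 [ 0.8824  0.6831]]
f free [0.5268 0.3024 0.3265 0.9806]
[0.5275 0.3008 0.018 ]
[0.5113 0.348  0.018 ]
[0.5436 0.2541 0.018 ]
[0.4899 0.2881 0.018 ]
[0.5654 0.313  0.018 ]
pred bar [[396.4312 505.4512]
 [434.6523 480.1489]
 [357.9333 480.1459]
 [448.3528 482.2963]
 [344.1892 482.2923]]
```

Call:
jog_arm:
  rows: "4 0.2 0 0 0 0 1;4.1 0.2 0 0 0 0 1;4 0.2 0 0 0 0 1;4 0.1 0 0 0 0 1;0 0 0 0 0 0 1"

```text
time: 17.77
position: [0.5251, 0.306, 0.297]
tool_rot: [-1.819, -2.558, -0.001]
ft_force: [0.3, 0.1, -2.1]
grip_width: 0.411
grip_force: 30.0
```

Call:
jog_arm:
  rows: "0 0 2 0 0 0 1;0 0 2 0 0 0 1;0 0 0 0 0 0 1;0 0 0 0 0 0 1"

```text
time: 18.27
position: [0.5281, 0.3008, 0.2585]
tool_rot: [1.831, 2.552, 0.002]
ft_force: [0.1, 0.3, -1.2]
grip_width: 0.415
grip_force: 30.0
```

```bash
python3 - <<'E'
from h import *
tgt(.5275,.3007,.115,18.75)
E
```

```text
t 18.275 p [0.5281 0.3008 0.2585] shift cm [ 0.0052 -0.0839 14.3539] turn [ 0.0012 -0.0002 -0.001 ] yaw 18.694995055979867 F [ 0.14    0.2908 -1.1718] q7 -0.19025316996734795 grip 0.41486212800342026 29.997951658442616
```

Call:
jog_arm:
  rows: "0 -0.06 2 0 0 0 1;0 0 3 0 0 0 1;0 0 3 0 0 0 1;0 0 3 0 0 0 1;0 0 2 0 0 0 1"

```text
time: 18.9
position: [0.5273, 0.3009, 0.1274]
tool_rot: [1.83, 2.553, 0.001]
ft_force: [0.4, 1.1, -2.1]
grip_width: 0.408
grip_force: 30.0
```

Call:
jog_arm:
  rows: "0 0 1 0 0 0 1;0 0 0.3 0 0 0 1;0 0 0 0 0 0 1;0 0 0 0 0 0 1;0 0 0 0 0 0 1"

```text
time: 19.52
position: [0.5274, 0.3012, 0.1153]
tool_rot: [1.83, 2.553, 0.002]
ft_force: [-0.4, -0.0, -1.7]
grip_width: 0.41
grip_force: 30.0
```

```bash
python3 - <<'E'
from h import *
tgt(.5275,.3007,.115,18.75)
a=cam("scene");b=cam("side")
tl=lambda d,x,y:cv2.resize(d["img"][y:y+110,x:x+100],None,fx=4,fy=4,interpolation=cv2.INTER_CUBIC)
A=(300,95);B=(185,85)
cv2.imwrite("pics/f8.png",np.hstack([tl(a,*A),tl(b,*B)]))
y=np.radians(18.75);u=np.array([-np.sin(y),np.cos(y),0]);C=np.array([.5275,.3007,.09]);P=[C,C+u*.057,C-u*.057,C-u*.011,C+[0,0,-.03],C+u*.065+[0,0,.035],C-u*.065+[0,0,.035]]
print((proj(a,P)-A)*4,"\n",(proj(b,P)-B)*4+[400,0])
E
```

```text
t 19.525 p [0.5274 0.3012 0.1153] shift cm [-0.0523 -0.0038  0.0279] turn [ 0.0012 -0.0004 -0.0002] yaw 18.73709321427406 F [-0.4402 -0.0159 -1.7247] q7 -0.17039207184620858 grip 0.4097231486699655 29.99808589462191
[[161.8621 190.4245]
 [185.0341 144.9569]
 [137.635  237.9624]
 [157.271  199.433 ]
 [158.1188 220.0554]
 [193.0551 103.0427]
 [138.2742 209.1445]] 
 [[584.1634 165.0976]
 [537.4333 128.6422]
 [633.8338 203.8466]
 [593.5116 172.3903]
 [587.9165 204.514 ]
 [525.58    76.6241]
 [637.6171 160.8748]]
```

View pics/f8.png

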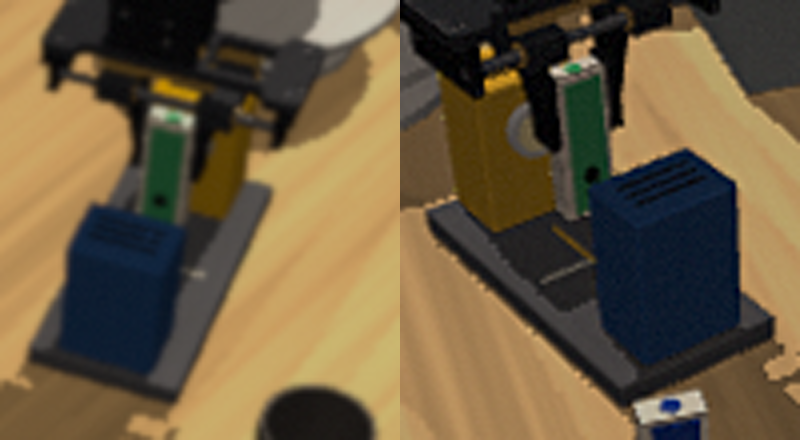

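Call:
jog_arm:
  rows: "-0.05 0 0.03 0 0 0 1;0 0 0 0 0 0 1;0 0 0 0 0 0 1;0 0 0 0 0 0 1"

```text
time: 20.12
position: [0.5272, 0.3005, 0.1143]
tool_rot: [-1.83, -2.553, -0.0]
ft_force: [0.0, 0.4, -1.8]
grip_width: 0.41
grip_force: 30.0
```

```bash
python3 - <<'E'
from h import *
from bench import ticket
tgt(.5275,.3007,.115,18.75)
print(ticket.close_job())
E
```

```text
t 20.125 p [0.5272 0.3005 0.1143] shift cm [ 0.0078  0.037  -0.0749] turn [ 0.     -0.     -0.0003] yaw 18.735440724348674 F [ 0.0288  0.3851 -1.7903] q7 -0.16948447257033358 grip 0.41026236201750726 29.99796841526404
the job is handed in; nothing more can be done
None
```

I twisted the start knob to its stop and it sprang back. The green bar is held by its frosted sides at mid-beam, within about 1 mm of target by the arm's readings, and the job is handed in at 20.1 s; no verdict came back.

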